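# Tighten the dough roller's hold-down bolt with a reversible ratchet

### The arm

A 6-joint arm with a two-finger parallel gripper is mounted at the origin on the work surface. World frame = base frame: x ahead of the robot, y to its left, z up, the work surface at z = 0. Lengths are in m, angles in rad, forces in N, time in s.
With the tool pointing down it reaches from about 0.375 to 0.9 m from the base axis. Payload 3.1 kg.
Tool frame: the origin (TCP) lies on the centre line of the jaws, within the pads' length; the fingertips stand 17 mm ahead of it and the grasp point (between the pads) lies 2 mm behind it; z points along the fingers, y is the direction in which the jaws open and shut (so a half turn about z gives the same grasp; the last joint's range is limited). The gripper opens to 85 mm and grips with 20 to 120 N. Pads are 22 mm wide; open, the fingers measure 114 mm over their backs; the gripper's body (76 mm by 85 mm) begins 54 mm behind the grasp point. The pads swing forward as they close: fully open they stand 13 mm farther back than shut.
Start: joints at [1.095, 0.527, 1.433, -0, 1.181, -0.178], TCP at [0.183, 0.597, 0.248] pointing down, gripper open.
Joint ranges: [-3.08, 3.08], [-0.75, 2.2], [0.22, 2.44], [-1.43, 4.57], [0, 2.65], [-2.85, 2.85]. Speed limits (rad/s): [2.79, 2.79, 3.14, 3.14, 3.14, 3.14].

### API

Orientations are given as [roll, pitch, yaw] about the fixed x, y, z axes, in that order (R = Rz(yaw) Ry(pitch) Rx(roll)).
In Python, from bench import bot, viewer, ticket gives the robot as it stands.
- The arm moves only by the tool move_arm, never from a script. Its argument "steps" is one flat list of numbers, 7 for each row, row after row: the shift along the tool's x, y, z in cm, then the turn, a rotation vector about the tool's x, y, z in rad, then the gripper's target within -1 to 1 (shut at 1, half-way at 0, fully open at -1). A call has exactly 10 rows; each row is the pose to reach, as a shift and turn from the pose commanded when the call began, along the tool's axes at that moment; what a row does not reach only later rows make up. A row lasts 1/8 s, in which the tool goes at most 62.5 mm and 10.7 degrees, less where a joint would pass 70% of its speed; a pose out of reach is approached as far as the arm can. A call with a gripper value outside its range is refused whole. The fingers move at their own pace and stop on an object; "newtons" is the grip in N (left out, the last holds). Time passes only in rows, so rows that repeat a pose let the fingers close, or fill a call up. It gives the time, the measured TCP pose, the force and the opening at its end, in the units of the state.
- bot.read_state(): the state, without advancing time (a new reading comes with each control period).
- viewer.snapshot(name): name is "side" or "top" or "wrist"; returns a dict with "pixels" (384x512x3 uint8, red, green, blue), "range_z" (384x512 float32, m along the optical axis (not along the pixel's ray), 0 where there is no reading), "mtx" (3x3 intrinsics, pixels), "dist_coeffs" ([k1, k2, p1, p2, k3] as OpenCV has them; the pictures are not rectified), "rvec" (rotation vector, rad) and "tvec" (3), from world to camera coordinates, as OpenCV has them; the wrist camera has in their place "T_tool_cam" (4x4, takes a point from camera to tool coordinates, whose origin is the TCP and whose axes are the flange's). Camera axes: x right, y down, z forward; pixel columns grow to the right and rows downward; lengths in m; the calibration is good to about 2 mm. A picture is of the moment at which its call begins: read the wrist's pose just before it.
- ticket.close_job(): hands the job in, once; it reports no verdict.
Trained networks look in a picture, given as the dict that the camera call returned (one of the last four; its "shot" number tells which), for a name from the list of things; names that differ only in an ending like _2 or _b are one class to them, and where a whole thing is asked for, a point or a joint stands for the part that bears it (a point fixed in the world has none). Each returns a list of dicts, best first, with "p" (0 to 1); they miss things now and then, are a little off and sometimes report something else, mostly with a low value. They report only what shows in the picture. A call takes as long as a camera call.
- viewer.boxes_of(label, picture): "centre" ([x, y, z] in m, in world coordinates, good to about 4 mm: the middle of the surface that is visible of it).
- viewer.regions_of(label, picture): "pixels" (384x512 bool, what is visible of it).
The state is a dict: "time_s": time; "joint_pos": joint angles; "qd": joint speeds; "joint_torque": joint torques, N m; "position": TCP position; "eef_rot": TCP orientation; "ft_force": force on the tool from outside, world axes, zero at the start; "wrist_torque": the same for the moment, N m; "gripper_width": finger opening in m.
Only numpy, scipy, OpenCV 4.12 (cv2) and the standard library are available. Lean on these libraries where they do the work, as an engineer would, in place of code of your own. Each camera call takes 0.05 s, during which the arm holds its last target. There are 200 camera calls.

### The job

The dough roller's hold-down bolt is still loose, and the ratchet spanner sitting on it is set to undo. Flip the ratchet's direction lever over to tighten (clockwise from above), then work the handle back and forth between the two posts until the bolt is seated and you feel it pull up snug: hold it a moment at about 2 N m, never over 3 N m. Leave the spanner on the bolt, set to tighten, and leave the spare bolt, washer, screwdriver and scraper lying around it where they are.

Things in the scene. Friction and masses are not known exactly. Their poses are not given: they have to be found in the camera images.
- roller: Fixed tabletop dough roller, white side frames, 350 x 610 x 245 mm high. Origin on the bench on the hold-down bolt's vertical axis, z up; the machine lies on its -y side from y = -68 mm, a 14 mm thick foot flange (170 mm wide in x) reaches to y = +104. Two steel posts, 20 mm thick, tops 118 mm above the bench, stand at x = -68 and +68, y = +74
- bolt_axis (a point): Fixed point on the bolt's vertical axis, 86 mm above the bench, axes as the roller's: the centre about which handle and bolt turn
- handle (a joint): Swing of the ratchet's handle about the bolt axis, rad: 0 when it points along the roller's +y, growing anticlockwise from above; the posts stop it at -0.55 and +0.55. With the lever set to tighten, a clockwise (falling) swing turns the bolt and the swing back clicks freely. It stays where left (0.15 N m of drag)
- grip (a point): Middle of the ratchet's grip, on its centre line, 155 mm from the bolt axis, 68 mm above the bench; own y points outward along the handle, z up. The grip is a black rubber cylinder, 26 mm thick, from 110 to 215 mm from the bolt axis; inward of it an 18 mm steel shank, then the neck (44 mm wide) and the head, a disc 80 mm wide, top 84 mm high
- lever (a joint): Turn of the direction lever on top of the ratchet's neck, rad, clockwise from above positive, stops at -0.33 and +0.33; an over-centre spring flips it away from 0. Set to undo between about -0.14 and -0.33 (as found), to tighten between +0.14 and +0.33; it clicks to and fro in that span as the ratchet works
- lever_tip (a point): Top centre of the direction lever's thumb tab, 106 mm above the bench. Dark steel tab, 10 mm wide across the handle, 14 mm long, from 86 to 108 mm high. Its pivot is on the handle's centre line 43 mm from the bolt axis, the tab 34 mm farther out; it moves 11 mm to either side. Tighten is the roller's +x side. About 2 N on the tab flips it
- bolt (a joint): Turn of the bolt, rad, clockwise (tightening) positive: 0 where it seats and stops, negative while loose. Running it down takes about 0.5 N m at the handle (3 N at mid grip); once it is seated the torque climbs as the handle is pushed on, while the bolt hardly turns: 2 N m is about 13 N at mid grip. The thread holds by itself
- bolt_head (a point): Top of the bolt's hex end, 22 mm across, showing in the middle of the ratchet's head, 92 mm above the bench; turns with the bolt
- pawl: Pawl inside the ratchet's head, turned by the lever; origin on the lever's pivot. Its edge bears on the toothed drive at 22 mm from the bolt axis and passes the handle's torque on to the bolt: about 87 N there at 2 N m
- drive: Toothed wheel inside the ratchet's head, fast on the bolt, origin on the bolt's axis on the bench; 14 teeth (0.45 rad each), so each working swing begins with up to one tooth of free play
- spare_bolt: Bystander: spare hex bolt 60 mm long, lying beyond the handle
- washer: Bystander: loose steel washer, 34 mm across, 4 mm thick
- screwdriver: Bystander: screwdriver, 210 mm, lying on the robot's side of the ratchet
- scraper: Bystander: dough scraper, steel blade 115 x 75 mm with a wooden handle

How it is judged:
By the outcome, as a careful person would: the job done as asked, in the order asked, and still so for the second after the job is handed in, with the robot touching nothing.
It also fails if it takes over 64 s, if anything falls off the work surface, if the arm or the gripper's body presses on something with over 40 N, if the wrist force passes 120 N, or if a joint passes its speed limit or range.

## Working session

There is one attempt and no reset: what is moved stays moved. The work goes in short steps, Python scripts to look and compute and a tool call to move; the robot and the scene stay as the last step left them, time stands still between calls to the robot, and variables do not carry over. Pictures are saved under pics/ and viewed, about 8 in all and at most 12, crops included, and the job is handed in when it is done.

Besides the shell and the picture viewer there is one more tool, called after ">>>" as name(argument=value, ...) on one line, values as JSON. move_arm: Moves the arm, as the interface text tells. Its arguments: {"type":"object","properties":{"steps":{"type":"array","items":{"type":"number"}},"newtons":{"type":"number"}},"required":["steps"]}

```bash
ls; mkdir -p pics
python3 - <<'E'
from bench import bot, viewer, ticket
import cv2, numpy as np
s=bot.read_state(); print(s)
ims=[]
for n in ("top","side"):
    p=viewer.snapshot(n); ims.append(p['pixels'])
    cv2.imwrite(f'pics/{n}1.png',p['pixels'][:,:,::-1])
    for l in ("roller","bolt_axis","grip","lever_tip","lever","handle","bolt_head","spare_bolt","washer","screwdriver","scraper"):
        try:
            r=viewer.boxes_of(l,p); print(n,l,[(np.round(d['centre'],3).tolist(),round(d['p'],2)) for d in r[:2]])
        except Exception as e: print(n,l,e)
E
```

```text
pics
{'time_s': 0.0, 'joint_pos': array([ 1.09448594e+00,  5.28447333e-01,  1.43391963e+00, -9.40676442e-06,
        1.18135737e+00, -1.78509933e-01]), 'qd': array([-0.00182289, -0.00049989,  0.00019136,  0.00110506,  0.00022707,
       -0.00230095]), 'joint_torque': array([-7.67038000e-05, -4.42346764e+01, -1.78029442e+01, -2.46838317e-04,
        8.47073999e-03, -1.86852944e-06]), 'position': array([0.18305104, 0.59688477, 0.24733962]), 'eef_rot': array([-3.13949331e+00, -3.69950892e-04,  2.84379539e+00]), 'ft_force': array([ 0.04975711, -0.23879845,  0.21975724]), 'wrist_torque': array([ 0.01949361, -0.0080015 , -0.04549431]), 'gripper_width': 0.08545883422898252}
top roller [([0.553, -0.122, 0.16], 0.64)]
top bolt_axis [([0.552, -0.125, 0.159], 0.66)]
top grip []
top lever_tip []
top lever [([0.567, 0.039, 0.088], 0.52)]
top handle [([0.57, 0.029, 0.081], 0.57)]
top bolt_head [([0.564, -0.01, 0.089], 0.63)]
top spare_bolt [([0.616, 0.241, 0.027], 0.75)]
top washer [([0.689, 0.089, 0.001], 0.66)]
top screwdriver [([0.421, 0.022, 0.016], 0.77)]
top scraper [([0.451, 0.253, 0.003], 0.79), ([0.616, 0.243, 0.024], 0.43)]
side roller [([0.508, -0.137, 0.086], 0.87), ([0.69, 0.087, 0.002], 0.51)]
side bolt_axis [([0.51, -0.139, 0.089], 0.75)]
side grip [([0.561, 0.041, 0.079], 0.72), ([0.555, -0.008, 0.029], 0.32)]
side lever_tip [([0.558, 0.05, 0.087], 0.6)]
side lever [([0.563, 0.049, 0.09], 0.58)]
side handle [([0.56, 0.038, 0.082], 0.85)]
side bolt_head [([0.554, -0.006, 0.027], 0.6)]
side spare_bolt [([0.618, 0.244, 0.015], 0.59), ([0.554, -0.005, 0.031], 0.31)]
side washer [([0.692, 0.083, 0.004], 0.53)]
side screwdriver [([0.414, 0.022, 0.02], 0.71)]
side scraper [([0.446, 0.25, 0.003], 0.86), ([0.555, -0.005, 0.03], 0.67)]
```

View pics/top1.png

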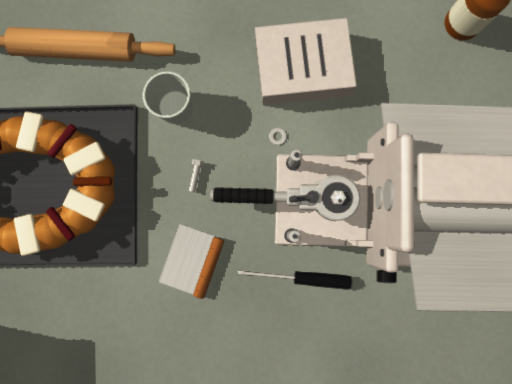

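View pics/side1.png

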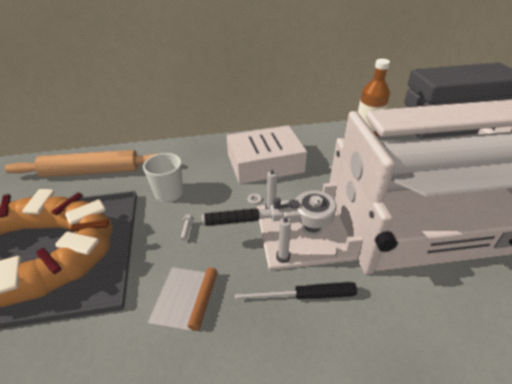

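```bash
cat > h.py <<'E'
from bench import bot, viewer, ticket
import cv2, numpy as np
def cloud(p, R=None, t=None):
    z=p['range_z']; v,u=np.mgrid[0:384,0:512]
    n=cv2.undistortPoints(np.stack([u,v],-1).reshape(-1,1,2).astype(np.float64),p['mtx'],np.array(p['dist_coeffs'])).reshape(384,512,2)
    c=np.dstack([n*z[...,None],z])
    if R is None:
        R=cv2.Rodrigues(np.array(p['rvec']))[0]; return (c-np.array(p['tvec']).ravel())@R
    T=np.array(p['T_tool_cam']); return (c@T[:3,:3].T+T[:3,3])@R.T+t
E
python3 - <<'E'
from h import *
p=viewer.snapshot("top"); W=cloud(p); px=p['pixels'].astype(int)
x,y,z=np.moveaxis(W,-1,0); ok=p['range_z']>0
# grip: dark, z 0.06-.09
g=ok&(px.sum(-1)<150)&(z>.055)&(z<.1)&(y>.08)&(y<.25)&(abs(x-.56)<.08)
P=W[g]; print('grip',g.sum(),P.mean(0),P.min(0),P.max(0)); k=np.polyfit(P[:,1],P[:,0],1); print('x=a*y+b',k)
for x0 in (.48,.63):
    m=ok&(z>.108)&(z<.125)&(abs(x-x0)<.04)&(abs(y-.07)<.04); print('post',m.sum(),np.median(W[m],0),W[m].min(0),W[m].max(0))
m=ok&(z>.075)&(z<.087)&(y<.045)&(y>-.06)&(abs(x-.56)<.06); print('disc',m.sum(),W[m].min(0),W[m].max(0))
m=ok&(z>.088)&(z<.098)&(y<.03)&(y>-.04)&(abs(x-.56)<.05); print('bolt',m.sum(),W[m].mean(0))
m=ok&(z>.098)&(z<.115)&(y<.11)&(y>.03)&(abs(x-.56)<.03); print('tab',m.sum(),W[m].mean(0),W[m].min(0),W[m].max(0))
c=p['pixels'][140:260,190:390,::-1]; c=cv2.resize(c,None,fx=4,fy=4,interpolation=cv2.INTER_CUBIC); cv2.imwrite('pics/crop.png',c)
E
```

```text
grip 829 [0.57124209 0.14984833 0.07870404] [0.55758261 0.0996063  0.0661673 ] [0.58518998 0.20057908 0.08482574]
x=a*y+b [0.04922751 0.56386543]
post 114 [0.50033257 0.06534244 0.11253605] [0.49188104 0.05553264 0.10924461] [0.51008424 0.07392354 0.12151288]
post 105 [0.63472044 0.05922172 0.11251324] [0.62622356 0.05042845 0.10891434] [0.64499498 0.06739909 0.12159741]
disc 1667 [ 0.52551653 -0.05211531  0.07506513] [0.60393377 0.04478444 0.08697709]
bolt 193 [ 0.56507641 -0.00348704  0.09172305]
tab 50 [0.56266658 0.06521979 0.10695511] [0.55806352 0.05862597 0.09816211] [0.56814499 0.07178395 0.11017091]
```

View pics/crop.png

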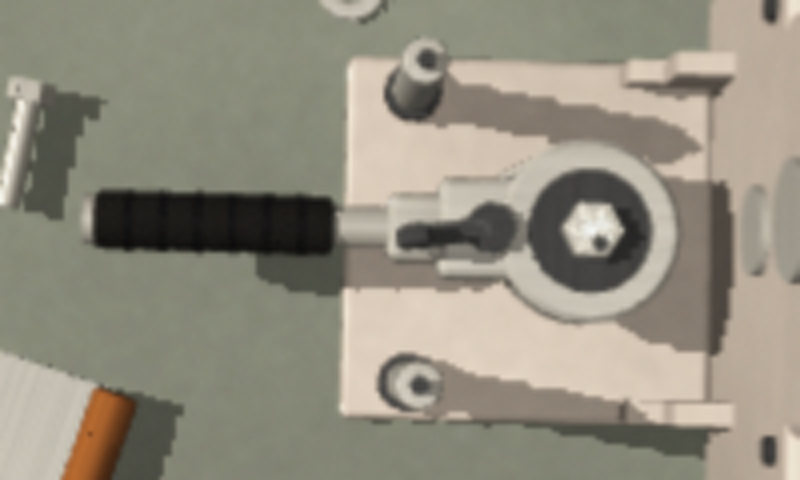

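```bash
cat >> h.py <<'E'
from scipy.spatial.transform import Rotation as Ro
C=np.array([.5642,-.0115]); Y0=-.045   # bolt axis, roller yaw
def to(pos,yaw,s=None):
    s=s or bot.read_state(); R=Ro.from_euler('xyz',s['eef_rot']); G=Ro.from_euler('xyz',[np.pi,0,yaw])
    print(np.round(100*R.inv().apply(np.array(pos)-s['position']),2),np.round((R.inv()*G).as_rotvec(),3))
def rp(xr,yr,z): # roller -> world
    c,n=np.cos(Y0),np.sin(Y0); return [C[0]+c*xr-n*yr,C[1]+n*xr+c*yr,z]
E
python3 - <<'E'
from h import *
print(rp(-35,77,0) and rp(-.035,.077,.2)); to(rp(-.035,.077,.2),np.pi/2+Y0)
E
```

```text
[np.float64(0.5326992622012254), np.float64(0.06699651914660198), 0.2]
[-48.96 -40.47   4.83] [0.    0.    1.318]
```

>>> move_arm(steps=[-4.9, -4, 0.5, 0, 0, 0.13, 1, -9.8, -8.1, 1, 0, 0, 0.26, 1, -14.7, -12.1, 1.5, 0, 0, 0.4, 1, -19.6, -16.2, 2, 0, 0, 0.53, 1, -24.5, -20.2, 2.4, 0, 0, 0.66, 1, -29.4, -24.3, 2.9, 0, 0, 0.79, 1, -34.3, -28.3, 3.4, 0, 0, 0.92, 1, -39.2, -32.4, 3.9, 0, 0, 1.05, 1, -44, -36.4, 4.4, 0, 0, 1.19, 1, -49, -40.5, 4.8, 0, 0, 1.318, 1], newtons=30)

```text
time_s: 2.5
position: [0.5272, 0.075, 0.2012]
eef_rot: [3.141, -0.0, 1.521]
ft_force: [0.5, 1.5, 1.1]
gripper_width: 0.0002
```

Run:
```python
from h import *
s=bot.read_state(); R=Ro.from_euler('xyz',s['eef_rot']).as_matrix()
print(s['time_s'],s['position'],s['eef_rot'],s['ft_force'],s['gripper_width'],s['joint_pos'])
p=viewer.snapshot("wrist"); W=cloud(p,R,s['position']); x,y,z=np.moveaxis(W,-1,0)
cv2.imwrite('pics/w1.png',p['pixels'][:,:,::-1])
m=(p['range_z']>0)&(z>.101)&(z<.115)&(y<.11)&(y>.03)&(abs(x-.565)<.03); print('tab',m.sum(),W[m].mean(0),W[m].min(0),W[m].max(0))
for x0 in (.50,.634):
    m=(p['range_z']>0)&(z>.112)&(z<.125)&(abs(x-x0)<.03)&(abs(y-.062)<.04); print('post',m.sum(), W[m].mean(0) if m.any() else '')
to(rp(-.035,.077,.11),np.pi/2+Y0,s)
```

```text
2.5 [0.52715466 0.07503779 0.20116915] [ 3.14093930e+00 -2.11227887e-04  1.52110296e+00] [0.53935278 1.51927544 1.13874354] 0.00016535392535934392 [-6.87282750e-02  4.67850856e-01  1.71384608e+00  2.73127163e-04
  9.59246522e-01 -1.91915837e-02]
tab 275 [0.56158521 0.0659639  0.10562845] [0.55652589 0.05819479 0.10100159] [0.56686013 0.07211528 0.10794545]
post 139 [0.49994874 0.06515901 0.11609953]
post 153 [0.6341492  0.05931249 0.11564615]
[-0.78  0.59  9.12] [ 0.001 -0.    -0.005]
```

View pics/w1.png

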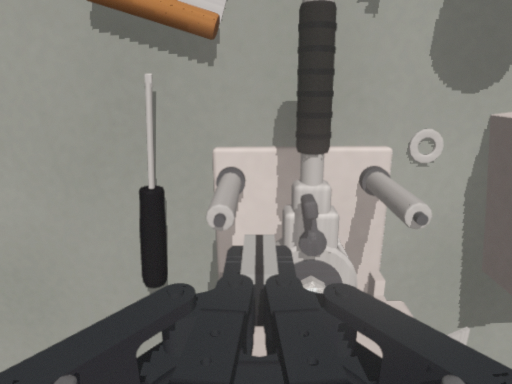

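>>> move_arm(steps=[0, 0, 0, 0, 0, 0, 1, 0, 0, 3, 0, 0, 0, 1, 0, 0, 5, 0, 0, 0, 1, 0, 0, 7, 0, 0, 0, 1, 0, 0, 8, 0, 0, 0, 1, 0, 0, 8.5, 0, 0, 0, 1, 0, 0, 9, 0, 0, 0, 1, 0, 0, 9, 0, 0, 0, 1, 0, 0, 9, 0, 0, 0, 1, 0, 0, 9, 0, 0, 0, 1])

```text
time_s: 3.8
position: [0.5263, 0.0769, 0.1115]
eef_rot: [3.141, 0.0, 1.526]
ft_force: [-0.3, -1.0, 0.3]
gripper_width: -0.0001
```

>>> move_arm(steps=[-0.4, 0.8, 0, 0, 0, 0, 1, -0.9, 1.2, 0, 0, 0, 0, 1, -0.9, 1.6, 0, 0, 0, 0, 1, -0.9, 2.0, 0, 0, 0, 0, 1, -0.9, 2.4, 0, 0, 0, 0, 1, -0.9, 2.8, 0, 0, 0, 0, 1, -0.9, 3.1, 0, 0, 0, 0, 1, -0.9, 3.3, 0, 0, 0, 0, 1, -0.9, 3.3, 0, 0, 0, 0, 1, -0.9, 3.3, 0, 0, 0, 0, 1])

```text
time_s: 5.05
position: [0.5585, 0.0665, 0.1111]
eef_rot: [-3.142, 0.0, 1.526]
ft_force: [-2.0, 0.9, -0.5]
gripper_width: -0.0001
```

```bash
cat >> h.py <<'E'
def look(name=None):
    s=bot.read_state(); p=viewer.snapshot("top"); W=cloud(p); px=p['pixels'].astype(int); x,y,z=np.moveaxis(W,-1,0); ok=p['range_z']>0
    g=ok&(px.sum(-1)<150)&(z>.055)&(z<.1)&(np.hypot(x-C[0],y-C[1])>.105)&(np.hypot(x-C[0],y-C[1])<.22)&(y>.05)&(abs(x-C[0])<.14)
    P=W[g][:,:2]-C; a=np.arctan2(-P[:,0],P[:,1])-Y0; th=np.median(a); print('t',s['time_s'],'handle',th,g.sum(),'F',s['ft_force'],'pos',s['position'])
    d=np.array([-np.sin(th+Y0),np.cos(th+Y0)]); e=np.array([d[1],-d[0]])
    r=(W[...,:2]-C)@d; l=(W[...,:2]-C)@e
    m=ok&(z>.099)&(z<.112)&(r>.06)&(r<.095)&(abs(l)<.022); print('tab',m.sum(),'lat mm',1e3*l[m].mean() if m.any() else '', 'rng',(1e3*l[m].min(),1e3*l[m].max()) if m.any() else '')
    if name: cv2.imwrite(f'pics/{name}.png',cv2.resize(p['pixels'][120:280,180:400,::-1],None,fx=3,fy=3,interpolation=cv2.INTER_CUBIC))
E
python3 -c "
from h import *
look('c2')"
```

```text
t 5.05 handle -0.044137792761533394 490 F [-1.98065573  0.91500013 -0.54641841] pos [0.55850637 0.0664793  0.11107645]
tab 0 lat mm  rng
```

View pics/c2.png

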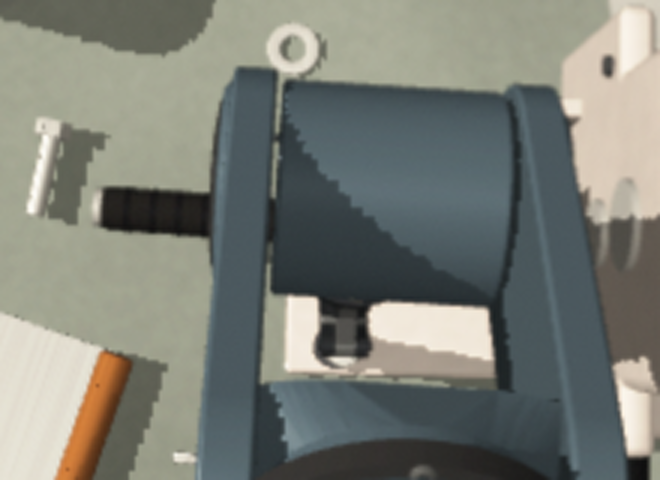

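>>> move_arm(steps=[0, -0.5, 0, 0, 0, 0, 1, 0, -1.2, 0, 0, 0, 0, 1, 0, -2, -1, 0, 0, 0, 1, 0, -2, -3, 0, 0, 0, 1, 0.5, -1, -5, 0, 0, 0, 0.2, 2, 0, -7, 0, 0, 0, 0.2, 4, 0.5, -8, 0, 0, 0, 0.2, 6, 0.8, -8, 0, 0, 0, 0.2, 7.5, 0.8, -8, 0, 0, 0, 0.2, 7.5, 0.8, -8, 0, 0, 0, 0.2])

```text
time_s: 6.35
position: [0.5689, 0.1424, 0.1901]
eef_rot: [-3.139, 0.0, 1.528]
ft_force: [0.1, -0.1, -0.2]
gripper_width: 0.0342
```

Run:
```python
from h import *
s=bot.read_state(); R=Ro.from_euler('xyz',s['eef_rot']).as_matrix()
print(s['time_s'],s['position'],s['eef_rot'],s['ft_force'],s['gripper_width'])
look()
p=viewer.snapshot("wrist"); W=cloud(p,R,s['position']); x,y,z=np.moveaxis(W,-1,0)
cv2.imwrite('pics/w2.png',p['pixels'][:,:,::-1])
m=(p['range_z']>0)&(z>.101)&(z<.115)&(y<.11)&(y>.03)&(abs(x-.565)<.03); print('tab',m.sum(),W[m].mean(0) if m.any() else '')
```

```text
6.35 [0.56892374 0.14242264 0.19011929] [-3.13932226e+00  3.32786846e-04  1.52820146e+00] [ 0.06020397 -0.11203744 -0.24439749] 0.03420742183702343
t 6.35 handle nan 0 F [ 0.06020397 -0.11203744 -0.24439749] pos [0.56892374 0.14242264 0.19011929]
tab 0 lat mm  rng 
tab 258 [0.57712655 0.06571825 0.10537833]
  return _methods._mean(a, axis=axis, dtype=dtype,
  ret = ret.dtype.type(ret / rcount)
```

View pics/w2.png

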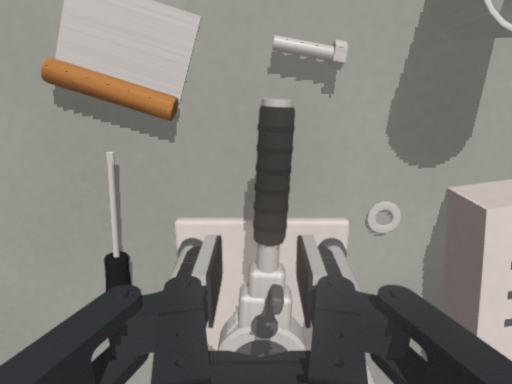

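```bash
cat >> h.py <<'E'
def wh():
    s=bot.read_state(); R=Ro.from_euler('xyz',s['eef_rot']).as_matrix()
    p=viewer.snapshot("wrist"); W=cloud(p,R,s['position']); x,y,z=np.moveaxis(W,-1,0); px=p['pixels'].astype(int)
    r=np.hypot(x-C[0],y-C[1]); g=(p['range_z']>0)&(px.sum(-1)<150)&(z>.07)&(z<.086)&(r>.115)&(r<.21)&(y>.03)
    P=W[g][:,:2]-C; th=np.median(np.arctan2(-P[:,0],P[:,1]))-Y0
    print('handle',th,g.sum()); return th,s
E
python3 - <<'E'
from h import *
th,s=wh(); a=th+Y0
pos=[C[0]-.158*np.sin(a),C[1]+.158*np.cos(a),.078]; print(pos,np.pi/2+a); to(pos,np.pi/2+a,s)
E
```

```text
handle 0.015555281195345265 37
[np.float64(0.5688515933545188), np.float64(0.14643151262260548), 0.078] 1.5413516079902418
[ 0.53 -0.04 11.23] [-0.002  0.001 -0.015]
```

Run:
```python
from h import *
s=bot.read_state(); R=Ro.from_euler('xyz',s['eef_rot']).as_matrix()
p=viewer.snapshot("wrist"); W=cloud(p,R,s['position'])
for v in (110,150,200,230):
    row=p['pixels'][v].astype(int).sum(-1); print(v,[(u,row[u],np.round(W[v,u],3).tolist()) for u in (255,262,268,274,280,286,292)])
```

```text
110 [(255, np.int64(439), [0.568, 0.193, -0.001]), (262, np.int64(175), [0.574, 0.198, 0.076]), (268, np.int64(179), [0.578, 0.198, 0.078]), (274, np.int64(192), [0.582, 0.198, 0.078]), (280, np.int64(196), [0.586, 0.198, 0.08]), (286, np.int64(203), [0.59, 0.198, 0.078]), (292, np.int64(181), [0.595, 0.197, 0.073])]
150 [(255, np.int64(407), [0.566, 0.157, -0.0]), (262, np.int64(153), [0.573, 0.171, 0.079]), (268, np.int64(163), [0.577, 0.171, 0.08]), (274, np.int64(162), [0.581, 0.171, 0.08]), (280, np.int64(164), [0.585, 0.171, 0.08]), (286, np.int64(158), [0.59, 0.17, 0.077]), (292, np.int64(369), [0.601, 0.155, -0.001])]
200 [(255, np.int64(168), [0.566, 0.133, 0.073]), (262, np.int64(186), [0.571, 0.134, 0.078]), (268, np.int64(186), [0.575, 0.134, 0.08]), (274, np.int64(189), [0.58, 0.134, 0.079]), (280, np.int64(177), [0.584, 0.133, 0.078]), (286, np.int64(197), [0.589, 0.131, 0.07]), (292, np.int64(436), [0.6, 0.105, -0.003])]
230 [(255, np.int64(191), [0.565, 0.109, 0.074]), (262, np.int64(194), [0.57, 0.111, 0.079]), (268, np.int64(192), [0.575, 0.111, 0.081]), (274, np.int64(190), [0.579, 0.11, 0.078]), (280, np.int64(196), [0.584, 0.109, 0.076]), (286, np.int64(560), [0.592, 0.081, 0.014]), (292, np.int64(579), [0.598, 0.08, 0.012])]
```

>>> move_arm(steps=[0.4, 0.9, 0, 0, 0, 0.047, -0.1, 0.4, 0.9, 2, 0, 0, 0.047, -0.1, 0.4, 0.9, 5, 0, 0, 0.047, -0.1, 0.4, 0.9, 7, 0, 0, 0.047, -0.1, 0.4, 0.9, 9, 0, 0, 0.047, -0.1, 0.4, 0.9, 10.5, 0, 0, 0.047, -0.1, 0.4, 0.9, 11.5, 0, 0, 0.047, -0.1, 0.4, 0.9, 11.5, 0, 0, 0.047, 0.22, 0.4, 0.9, 11.5, 0, 0, 0.047, 0.22, 0.4, 0.9, 11.5, 0, 0, 0.047, 0.22])

```text
time_s: 7.8
position: [0.5797, 0.1447, 0.0769]
eef_rot: [3.14, -0.0, 1.479]
ft_force: [0.1, -0.2, 0.2]
gripper_width: 0.0333
```

```bash
sed -i 's/<150)&(z>.07)/<225)\&(z>.07)/' h.py
cat >> h.py <<'E'
def rows(ths,r=.16,z=.075,s=None):
    "rows in tool frame of the present pose; ths: handle angles (roller) of the tool"
    s=s or bot.read_state(); R=Ro.from_euler('xyz',s['eef_rot']); yaw=s['eef_rot'][2]
    for t in ths:
        a=t+Y0; pos=np.array([C[0]-r*np.sin(a),C[1]+r*np.cos(a),z]); G=Ro.from_euler('xyz',[np.pi,0,np.pi/2+a])
        print(round(t,2),np.round(100*R.inv().apply(pos-s['position']),1),np.round((R.inv()*G).as_rotvec()[2],2))
E
python3 - <<'E'
from h import *
th,s=wh(); print(s['position'],s['eef_rot'],s['ft_force'],s['gripper_width'],s['joint_pos'])
rows(np.array([0.05,.15,.25,.35,.45,.52]))
E
```

```text
handle -0.046371920854361634 12902
[0.57965702 0.14471946 0.07686824] [ 3.14007386e+00 -2.44177606e-04  1.47883946e+00] [ 0.07473889 -0.18213499  0.21054236] 0.03332011426264166 [5.77797293e-02 7.25498516e-01 1.63019035e+00 2.10590981e-05
 7.84365571e-01 1.49721891e-01]
0.05 [ 0.2 -1.6  0.2] -0.1
0.15 [-0.  -3.2  0.2] -0.2
0.25 [-0.4 -4.8  0.2] -0.3
0.35 [-0.9 -6.3  0.2] -0.4
0.45 [-1.6 -7.7  0.2] -0.5
0.52 [-2.2 -8.7  0.2] -0.57
```

>>> move_arm(steps=[0.2, -1.6, 0.2, 0, 0, -0.1, 0.22, 0, -3.2, 0.2, 0, 0, -0.2, 0.22, -0.4, -4.8, 0.2, 0, 0, -0.3, 0.22, -0.9, -6.3, 0.2, 0, 0, -0.4, 0.22, -1.6, -7.7, 0.2, 0, 0, -0.5, 0.22, -2.2, -8.7, 0.2, 0, 0, -0.57, 0.22, -2.3, -8.9, 0.2, 0, 0, -0.585, 0.22, -2.3, -8.9, 0.2, 0, 0, -0.585, 0.22, -2.3, -8.9, 0.2, 0, 0, -0.585, 0.22, -2.3, -8.9, 0.2, 0, 0, -0.585, 0.22])

```text
time_s: 9.1
position: [0.4887, 0.13, 0.0741]
eef_rot: [3.141, 0.0, 2.064]
ft_force: [0.4, -0.1, -1.5]
gripper_width: 0.0335
```

Run:
```python
from h import *
th,s=wh(); print(s['time_s'],s['position'],s['eef_rot'],s['ft_force'],s['gripper_width'],s['joint_pos'])
p=s['position'][:2]-C; print('tool',np.arctan2(-p[0],p[1])-Y0,np.hypot(*p))
rows(np.arange(.5,-.55,-.05),s=s)
```

```text
handle 0.5220958210261274 12635
9.1 [0.48867342 0.1299966  0.07406777] [3.14145965e+00 1.16334015e-04 2.06371306e+00] [ 0.37740574 -0.13974945 -1.48293215] 0.03354622691904524 [ 3.87106181e-02  6.58422374e-01  1.86632820e+00 -7.98565831e-05
  6.16671523e-01 -4.54140979e-01]
tool 0.5352969073961478 0.1603918679636294
0.5 [-0.1  0.6 -0.1] 0.04
0.45 [-0.1  1.4 -0.1] 0.09
0.4 [-0.2  2.2 -0.1] 0.14
0.35 [-0.3  2.9 -0.1] 0.19
0.3 [-0.5  3.7 -0.1] 0.24
0.25 [-0.7  4.5 -0.1] 0.29
0.2 [-0.9  5.3 -0.1] 0.34
0.15 [-1.2  6.  -0.1] 0.39
0.1 [-1.5  6.7 -0.1] 0.44
0.05 [-1.9  7.5 -0.1] 0.49
0.0 [-2.3  8.2 -0.1] 0.54
-0.05 [-2.7  8.8 -0.1] 0.59
-0.1 [-3.2  9.5 -0.1] 0.64
-0.15 [-3.7 10.1 -0.1] 0.69
-0.2 [-4.2 10.7 -0.1] 0.74
-0.25 [-4.8 11.3 -0.1] 0.79
-0.3 [-5.3 11.9 -0.1] 0.84
-0.35 [-5.9 12.4 -0.1] 0.89
-0.4 [-6.6 12.9 -0.1] 0.94
-0.45 [-7.2 13.3 -0.1] 0.99
-0.5 [-7.9 13.7 -0.1] 1.04
```

>>> move_arm(steps=[0, 0.5, 0, 0, 0, 0.03, 0.22, 0, 1, 0, 0, 0, 0.06, 0.22, -0.1, 1.6, 0, 0, 0, 0.1, 0.22, -0.1, 2.1, 0, 0, 0, 0.13, 0.22, -0.2, 2.6, 0, 0, 0, 0.165, 0.22, -0.3, 3.2, 0, 0, 0, 0.2, 0.22, -0.4, 3.6, 0, 0, 0, 0.23, 0.22, -0.6, 4.1, 0, 0, 0, 0.26, 0.22, -0.7, 4.7, 0, 0, 0, 0.3, 0.22, -0.7, 4.7, 0, 0, 0, 0.3, 0.22])

```text
time_s: 10.4
position: [0.5342, 0.1461, 0.0742]
eef_rot: [3.14, 0.0, 1.764]
ft_force: [-0.3, -0.9, 0.2]
gripper_width: 0.0335
```

>>> move_arm(steps=[0, 0.4, 0, 0, 0, 0.025, 0.22, 0, 0.8, 0, 0, 0, 0.05, 0.22, 0, 1.2, 0, 0, 0, 0.075, 0.22, -0.1, 1.6, 0, 0, 0, 0.1, 0.22, -0.1, 2.0, 0, 0, 0, 0.125, 0.22, -0.2, 2.4, 0, 0, 0, 0.15, 0.22, -0.2, 2.8, 0, 0, 0, 0.175, 0.22, -0.3, 3.2, 0, 0, 0, 0.2, 0.22, -0.4, 3.6, 0, 0, 0, 0.225, 0.22, -0.5, 4, 0, 0, 0, 0.25, 0.22])

```text
time_s: 11.65
position: [0.5735, 0.149, 0.0741]
eef_rot: [-3.141, -0.0, 1.512]
ft_force: [-3.7, 0.2, 0.1]
gripper_width: 0.0334
```

Run:
```python
from h import *
th,s=wh(); print(s['time_s'],s['ft_force'],s['wrist_torque'])
p=s['position'][:2]-C; print('tool',np.arctan2(-p[0],p[1])-Y0,np.hypot(*p))
```

```text
handle 0.008792668121875909 12557
11.65 [-3.6985162   0.1965234   0.11039798] [0.13896197 0.51513383 0.03842685]
tool -0.012872278857627775 0.160745956725125
```

>>> move_arm(steps=[0, 0.4, 0, 0, 0, 0.025, 0.22, 0, 0.8, 0, 0, 0, 0.05, 0.22, 0, 1.2, 0, 0, 0, 0.075, 0.22, -0.1, 1.6, 0, 0, 0, 0.1, 0.22, -0.1, 2.0, 0, 0, 0, 0.125, 0.22, -0.2, 2.4, 0, 0, 0, 0.15, 0.22, -0.2, 2.8, 0, 0, 0, 0.175, 0.22, -0.3, 3.2, 0, 0, 0, 0.2, 0.22, -0.4, 3.6, 0, 0, 0, 0.225, 0.22, -0.5, 4, 0, 0, 0, 0.25, 0.22])

```text
time_s: 12.95
position: [0.6133, 0.1416, 0.0741]
eef_rot: [3.142, -0.0, 1.262]
ft_force: [-2.9, 1.8, -1.5]
gripper_width: 0.0333
```

>>> move_arm(steps=[0, 0.4, 0, 0, 0, 0.025, 0.22, 0, 0.8, 0, 0, 0, 0.05, 0.22, 0, 1.2, 0, 0, 0, 0.075, 0.22, -0.1, 1.6, 0, 0, 0, 0.1, 0.22, -0.1, 2.0, 0, 0, 0, 0.125, 0.22, -0.2, 2.4, 0, 0, 0, 0.15, 0.22, -0.2, 2.8, 0, 0, 0, 0.175, 0.22, -0.3, 3.2, 0, 0, 0, 0.2, 0.22, -0.4, 3.6, 0, 0, 0, 0.225, 0.22, -0.5, 3.9, 0, 0, 0, 0.245, 0.22])

```text
time_s: 14.2
position: [0.6491, 0.125, 0.0742]
eef_rot: [3.141, -0.001, 1.017]
ft_force: [-0.5, 3.6, -0.3]
gripper_width: 0.0334
```

Run:
```python
from h import *
th,s=wh(); print(s['time_s'],s['ft_force'],s['wrist_torque'])
p=s['position'][:2]-C; print('tool',np.arctan2(-p[0],p[1])-Y0,np.hypot(*p))
rows(np.arange(-.35,.56,.15),s=s);rows([.47,.485,.5,.51,.52,.53],s=s)
```

```text
handle -0.4910397584620367 12428
14.2 [-0.5192084   3.62950019 -0.34663613] [ 0.51880889  0.25433703 -0.04129286]
tool -0.5116952397570437 0.16075662339189445
-0.35 [-0.3 -2.6 -0.1] -0.16
-0.2 [-0.8 -4.9 -0.1] -0.31
-0.05 [-1.7 -7.1 -0.1] -0.46
0.1 [-2.9 -9.2 -0.1] -0.61
0.25 [ -4.5 -11.1  -0.1] -0.76
0.4 [ -6.2 -12.7  -0.1] -0.91
0.55 [ -8.2 -14.   -0.1] -1.06
0.47 [ -7.1 -13.3  -0.1] -0.98
0.48 [ -7.3 -13.5  -0.1] -0.99
0.5 [ -7.5 -13.6  -0.1] -1.01
0.51 [ -7.7 -13.7  -0.1] -1.02
0.52 [ -7.8 -13.8  -0.1] -1.03
0.53 [ -8.  -13.8  -0.1] -1.04
```

>>> move_arm(steps=[-0.3, -2.6, 0, 0, 0, -0.16, 0.22, -0.8, -4.9, 0, 0, 0, -0.31, 0.22, -1.7, -7.1, 0, 0, 0, -0.46, 0.22, -2.9, -9.2, 0, 0, 0, -0.61, 0.22, -4.5, -11.1, 0, 0, 0, -0.76, 0.22, -6.2, -12.7, 0, 0, 0, -0.91, 0.22, -7.4, -13.5, 0, 0, 0, -1, 0.22, -7.4, -13.5, 0, 0, 0, -1, 0.22, -7.3, -13.4, 0, 0, 0, -0.99, 0.22, -6.9, -13.1, 0, 0, 0, -0.965, 0.22])

```text
time_s: 15.5
position: [0.502, 0.1348, 0.0742]
eef_rot: [3.141, 0.001, 1.982]
ft_force: [-1.5, -0.4, 0.1]
gripper_width: 0.0333
```

Run:
```python
from h import *
th,s=wh(); print(s['time_s'],s['ft_force'],s['wrist_torque'])
p=s['position'][:2]-C; print('tool',np.arctan2(-p[0],p[1])-Y0,np.hypot(*p))
```

```text
handle 0.4712662350077011 12860
15.5 [-1.49163303 -0.39645117  0.0531306 ] [-0.1111628   0.18155871  0.02123379]
tool 0.4470967367944421 0.1589984931937497
```

>>> move_arm(steps=[0, 0.6, 0, 0, 0, 0.04, 0.22, 0, 1, 0, 0, 0, 0.06, 0.22, 0, 1.3, 0, 0, 0, 0.08, 0.22, -0.1, 1.6, 0, 0, 0, 0.1, 0.22, -0.1, 1.9, 0, 0, 0, 0.12, 0.22, -0.2, 2.2, 0, 0, 0, 0.14, 0.22, -0.2, 2.5, 0, 0, 0, 0.16, 0.22, -0.3, 2.8, 0, 0, 0, 0.18, 0.22, -0.3, 3.2, 0, 0, 0, 0.2, 0.22, -0.3, 3.2, 0, 0, 0, 0.2, 0.22])

```text
time_s: 16.8
position: [0.5324, 0.1451, 0.0742]
eef_rot: [3.14, 0.0, 1.784]
ft_force: [-1.7, 0.1, -1.4]
gripper_width: 0.0335
```

>>> move_arm(steps=[0, 0.3, 0, 0, 0, 0.02, 0.22, 0, 0.6, 0, 0, 0, 0.04, 0.22, 0, 0.9, 0, 0, 0, 0.055, 0.22, 0, 1.2, 0, 0, 0, 0.075, 0.22, -0.1, 1.5, 0, 0, 0, 0.095, 0.22, -0.1, 1.8, 0, 0, 0, 0.11, 0.22, -0.1, 2, 0, 0, 0, 0.125, 0.22, -0.2, 2.2, 0, 0, 0, 0.14, 0.22, -0.2, 2.4, 0, 0, 0, 0.15, 0.22, -0.2, 2.6, 0, 0, 0, 0.165, 0.22])

```text
time_s: 18.05
position: [0.5574, 0.1484, 0.0742]
eef_rot: [3.141, 0.0, 1.618]
ft_force: [-2.9, -2.7, 0.5]
gripper_width: 0.0334
```

>>> move_arm(steps=[0, 0.3, 0, 0, 0, 0.02, 0.22, 0, 0.5, 0, 0, 0, 0.03, 0.22, 0, 0.8, 0, 0, 0, 0.05, 0.22, 0, 1, 0, 0, 0, 0.065, 0.22, 0, 1.2, 0, 0, 0, 0.075, 0.22, -0.1, 1.5, 0, 0, 0, 0.095, 0.22, -0.1, 1.7, 0, 0, 0, 0.105, 0.22, -0.1, 1.9, 0, 0, 0, 0.12, 0.22, -0.2, 2.2, 0, 0, 0, 0.14, 0.22, -0.2, 2.4, 0, 0, 0, 0.15, 0.22])

```text
time_s: 19.3
position: [0.5816, 0.148, 0.0741]
eef_rot: [3.141, -0.001, 1.468]
ft_force: [-2.8, 1.6, 0.7]
gripper_width: 0.0332
```

>>> move_arm(steps=[0, 0.3, 0, 0, 0, 0.02, 0.22, 0, 0.5, 0, 0, 0, 0.03, 0.22, 0, 0.8, 0, 0, 0, 0.05, 0.22, 0, 1, 0, 0, 0, 0.065, 0.22, 0, 1.2, 0, 0, 0, 0.075, 0.22, -0.1, 1.5, 0, 0, 0, 0.095, 0.22, -0.1, 1.7, 0, 0, 0, 0.105, 0.22, -0.1, 1.9, 0, 0, 0, 0.12, 0.22, -0.2, 2.2, 0, 0, 0, 0.14, 0.22, -0.2, 2.4, 0, 0, 0, 0.15, 0.22])

```text
time_s: 20.55
position: [0.6053, 0.1431, 0.0741]
eef_rot: [3.141, 0.0, 1.318]
ft_force: [-3.0, 1.5, 0.5]
gripper_width: 0.0332
```

>>> move_arm(steps=[0, 0.3, 0, 0, 0, 0.02, 0.22, 0, 0.5, 0, 0, 0, 0.03, 0.22, 0, 0.8, 0, 0, 0, 0.05, 0.22, 0, 1, 0, 0, 0, 0.065, 0.22, 0, 1.2, 0, 0, 0, 0.075, 0.22, -0.1, 1.5, 0, 0, 0, 0.095, 0.22, -0.1, 1.7, 0, 0, 0, 0.105, 0.22, -0.1, 1.9, 0, 0, 0, 0.12, 0.22, -0.2, 2.2, 0, 0, 0, 0.14, 0.22, -0.2, 2.4, 0, 0, 0, 0.15, 0.22])

```text
time_s: 21.8
position: [0.628, 0.1353, 0.0741]
eef_rot: [3.141, -0.0, 1.168]
ft_force: [-3.0, 0.9, 0.2]
gripper_width: 0.0337
```

>>> move_arm(steps=[0, 0.3, 0, 0, 0, 0.02, 0.22, 0, 0.5, 0, 0, 0, 0.03, 0.22, 0, 0.8, 0, 0, 0, 0.05, 0.22, 0, 1, 0, 0, 0, 0.065, 0.22, 0, 1.2, 0, 0, 0, 0.075, 0.22, -0.1, 1.5, 0, 0, 0, 0.095, 0.22, -0.1, 1.7, 0, 0, 0, 0.105, 0.22, -0.1, 1.9, 0, 0, 0, 0.12, 0.22, -0.2, 2.2, 0, 0, 0, 0.14, 0.22, -0.2, 2.4, 0, 0, 0, 0.15, 0.22])

```text
time_s: 23.05
position: [0.6494, 0.1241, 0.0741]
eef_rot: [3.141, -0.0, 1.018]
ft_force: [-1.6, 1.5, 0.1]
gripper_width: 0.0336
```

Run:
```python
from h import *
th,s=wh(); print(s['time_s'],s['ft_force'],s['wrist_torque'])
p=s['position'][:2]-C; print('tool',np.arctan2(-p[0],p[1])-Y0,np.hypot(*p))
```

```text
handle -0.4951430829024674 12519
23.05 [-1.59526839  1.53852897  0.0697571 ] [0.28826531 0.41708704 0.01052716]
tool -0.515983237216847 0.16014785932306563
```

>>> move_arm(steps=[-0.3, -2.6, 0, 0, 0, -0.16, 0.22, -0.8, -4.9, 0, 0, 0, -0.31, 0.22, -1.7, -7.1, 0, 0, 0, -0.46, 0.22, -2.9, -9.2, 0, 0, 0, -0.61, 0.22, -4.5, -11.1, 0, 0, 0, -0.76, 0.22, -6.2, -12.7, 0, 0, 0, -0.91, 0.22, -7.4, -13.5, 0, 0, 0, -1, 0.22, -7.4, -13.5, 0, 0, 0, -1, 0.22, -7.3, -13.4, 0, 0, 0, -0.99, 0.22, -6.9, -13.1, 0, 0, 0, -0.965, 0.22])

```text
time_s: 24.35
position: [0.5024, 0.134, 0.0742]
eef_rot: [3.141, 0.001, 1.982]
ft_force: [-0.2, -1.4, 1.3]
gripper_width: 0.0329
```

>>> move_arm(steps=[0, 0.3, 0, 0, 0, 0.02, 0.22, 0, 0.6, 0, 0, 0, 0.04, 0.22, 0, 0.9, 0, 0, 0, 0.055, 0.22, 0, 1.1, 0, 0, 0, 0.07, 0.22, 0, 1.2, 0, 0, 0, 0.075, 0.22, -0.1, 1.5, 0, 0, 0, 0.095, 0.22, -0.1, 1.7, 0, 0, 0, 0.105, 0.22, -0.1, 1.9, 0, 0, 0, 0.12, 0.22, -0.2, 2.2, 0, 0, 0, 0.14, 0.22, -0.2, 2.4, 0, 0, 0, 0.15, 0.22])

```text
time_s: 25.6
position: [0.5239, 0.1422, 0.074]
eef_rot: [-3.141, -0.001, 1.833]
ft_force: [-3.6, 1.3, -1.0]
gripper_width: 0.0332
```

>>> move_arm(steps=[0, 0.3, 0, 0, 0, 0.02, 0.22, 0, 0.5, 0, 0, 0, 0.03, 0.22, 0, 0.7, 0, 0, 0, 0.045, 0.22, 0, 0.9, 0, 0, 0, 0.055, 0.22, 0, 1.1, 0, 0, 0, 0.07, 0.22, 0, 1.3, 0, 0, 0, 0.08, 0.22, -0.1, 1.5, 0, 0, 0, 0.095, 0.22, -0.1, 1.7, 0, 0, 0, 0.105, 0.22, -0.1, 1.9, 0, 0, 0, 0.12, 0.22, -0.1, 2.0, 0, 0, 0, 0.125, 0.22])

```text
time_s: 26.85
position: [0.5441, 0.1458, 0.0742]
eef_rot: [3.141, 0.001, 1.709]
ft_force: [-3.5, -1.1, -0.4]
gripper_width: 0.0332
```

>>> move_arm(steps=[0, 0.3, 0, 0, 0, 0.02, 0.22, 0, 0.5, 0, 0, 0, 0.03, 0.22, 0, 0.7, 0, 0, 0, 0.045, 0.22, 0, 0.9, 0, 0, 0, 0.055, 0.22, 0, 1.1, 0, 0, 0, 0.07, 0.22, 0, 1.3, 0, 0, 0, 0.08, 0.22, -0.1, 1.5, 0, 0, 0, 0.095, 0.22, -0.1, 1.7, 0, 0, 0, 0.105, 0.22, -0.1, 1.9, 0, 0, 0, 0.12, 0.22, -0.1, 2.0, 0, 0, 0, 0.125, 0.22])

```text
time_s: 28.1
position: [0.5639, 0.1479, 0.0742]
eef_rot: [3.141, -0.0, 1.583]
ft_force: [-3.8, 0.2, 0.8]
gripper_width: 0.0336
```

>>> move_arm(steps=[0, 0.3, 0, 0, 0, 0.02, 0.22, 0, 0.5, 0, 0, 0, 0.03, 0.22, 0, 0.7, 0, 0, 0, 0.045, 0.22, 0, 0.9, 0, 0, 0, 0.055, 0.22, 0, 1.1, 0, 0, 0, 0.07, 0.22, 0, 1.3, 0, 0, 0, 0.08, 0.22, -0.1, 1.5, 0, 0, 0, 0.095, 0.22, -0.1, 1.7, 0, 0, 0, 0.105, 0.22, -0.1, 1.9, 0, 0, 0, 0.12, 0.22, -0.1, 2.0, 0, 0, 0, 0.125, 0.22])

```text
time_s: 29.35
position: [0.5838, 0.147, 0.0741]
eef_rot: [3.142, 0.0, 1.458]
ft_force: [-2.5, -0.4, 2.0]
gripper_width: 0.0332
```

>>> move_arm(steps=[0, 0.3, 0, 0, 0, 0.02, 0.22, 0, 0.5, 0, 0, 0, 0.03, 0.22, 0, 0.7, 0, 0, 0, 0.045, 0.22, 0, 0.9, 0, 0, 0, 0.055, 0.22, 0, 1.1, 0, 0, 0, 0.07, 0.22, 0, 1.3, 0, 0, 0, 0.08, 0.22, -0.1, 1.5, 0, 0, 0, 0.095, 0.22, -0.1, 1.7, 0, 0, 0, 0.105, 0.22, -0.1, 1.9, 0, 0, 0, 0.12, 0.22, -0.1, 2.0, 0, 0, 0, 0.125, 0.22])

```text
time_s: 30.6
position: [0.5963, 0.1444, 0.0736]
eef_rot: [-3.126, 0.004, 1.334]
ft_force: [-15.6, 1.5, 9.9]
gripper_width: 0.0332
```

>>> move_arm(steps=[0, -0.1, 0, 0, 0, 0, 0.22, 0, -0.15, 0, 0, 0, 0, 0.22, 0, -0.15, 0, 0, 0, 0, 0.22, 0, -0.15, 0, 0, 0, 0, 0.22, 0, -0.15, 0, 0, 0, 0, 0.22, 0, -0.15, 0, 0, 0, 0, 0.22, 0, -0.15, 0, 0, 0, 0, 0.22, 0, -0.15, 0, 0, 0, 0, 0.22, 0, -0.15, 0, 0, 0, 0, 0.22, 0, -0.15, 0, 0, 0, 0, 0.22])

```text
time_s: 31.85
position: [0.596, 0.1444, 0.0736]
eef_rot: [-3.128, 0.004, 1.334]
ft_force: [-12.8, 1.0, 8.5]
gripper_width: 0.0331
```

Run:
```python
from h import *
th,s=wh(); print(s['time_s'],s['ft_force'],s['wrist_torque'])
p=s['position'][:2]-C; print('tool',np.arctan2(-p[0],p[1])-Y0,np.hypot(*p)); a=th+Y0
print('tau',np.cross(p,s['ft_force'][:2]), 'yaw',s['eef_rot'])
```

```text
handle -0.13598519023703065 12786
31.85 [-12.81243292   0.96891953   8.51849823] [0.10125799 2.15547253 0.13187622]
tool -0.15596045795206115 0.15914434917823378
tau 2.0287710923512363 yaw [-3.12847438  0.00356946  1.33419495]<stdin>:4: DeprecationWarning: Arrays of 2-dimensional vectors are deprecated. Use arrays of 3-dimensional vectors instead. (deprecated in NumPy 2.0)
```

>>> move_arm(steps=[0, 0, 0, 0, 0, 0, 0.22, 0, 0, 0, 0, 0, 0, 0.22, 0, 0, 0, 0, 0, 0, 0.22, 0, 0, 0, 0, 0, 0, 0.22, 0, 0, 0, 0, 0, 0, 0.22, 0, 0, 0, 0, 0, 0, 0.22, 0, 0, 0, 0, 0, 0, 0.22, 0, 0, 0, 0, 0, 0, 0.22, 0, 0, 0, 0, 0, 0, 0.22, 0, 0, 0, 0, 0, 0, 0.22])

```text
time_s: 33.15
position: [0.596, 0.1444, 0.0736]
eef_rot: [-3.128, 0.004, 1.334]
ft_force: [-13.3, 0.3, 7.7]
gripper_width: 0.033
```

>>> move_arm(steps=[0, -0.3, 0, 0, 0, 0, 0.22, 0, -0.6, 0, 0, 0, 0, 0.1, 0, -0.9, 0, 0, 0, 0, 0, 0, -1.1, 0, 0, 0, 0, -0.1, 0, -1.2, 0, 0, 0, 0, -0.1, 0, -1.2, -1, 0, 0, 0, -0.1, 0, -1.2, -3, 0, 0, 0, -0.1, 0, -1.2, -6, 0, 0, 0, -0.1, 0, -1.2, -10, 0, 0, 0, -0.1, 0, -1.2, -12, 0, 0, 0, -0.1])

```text
time_s: 34.4
position: [0.5937, 0.1474, 0.1984]
eef_rot: [3.132, -0.003, 1.333]
ft_force: [-0.0, -0.0, -0.1]
gripper_width: 0.0469
```

Run:
```python
from h import *
th,s=wh(); print(s['time_s'],s['position'],s['ft_force'],s['gripper_width'])
p=viewer.snapshot("wrist"); cv2.imwrite('pics/w3.png',p['pixels'][:,:,::-1])
```

```text
handle -0.04582325079539497 3821
34.4 [0.59370754 0.14742133 0.19840853] [-0.0166275  -0.02347574 -0.09145895] 0.04690631152636267
```

View pics/w3.png

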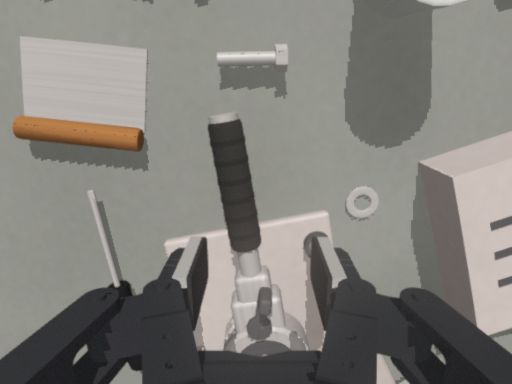

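>>> move_arm(steps=[0, -2, -4, 0, 0, 0, -0.1, 2, -7, -6, 0, 0, 0, -0.1, 4, -12, -6, 0, 0, 0, -0.1, 6, -17, -6, 0, 0, 0, -0.1, 8, -20, -6, 0, 0, 0, -0.1, 10, -23, -6, 0, 0, 0, -0.1, 12, -25, -6, 0, 0, 0, -0.1, 12, -25, -6, 0, 0, 0, -0.1, 12, -25, -6, 0, 0, 0, -0.1, 12, -25, -6, 0, 0, 0, -0.1])

```text
time_s: 35.75
position: [0.3762, 0.3218, 0.254]
eef_rot: [3.141, -0.0, 1.333]
ft_force: [0.5, 0.3, -0.0]
gripper_width: 0.0468
```

Run:
```python
from h import *
look()
p=viewer.snapshot("top")
for l in ("spare_bolt","washer","screwdriver","scraper"):
    print(l,[(np.round(d['centre'],3).tolist(),round(d['p'],2)) for d in viewer.boxes_of(l,p)[:1]])
```

```text
t 35.75 handle -0.036212701535120295 816 F [ 0.50880908  0.32152801 -0.03271472] pos [0.37622398 0.32180271 0.25401691]
tab 48 lat mm 9.611756925043986 rng (np.float64(4.79224913341067), np.float64(14.762766669119056))
spare_bolt [([0.618, 0.242, 0.022], 0.53)]
washer [([0.688, 0.09, 0.002], 0.61)]
screwdriver [([0.417, 0.024, 0.02], 0.7)]
scraper [([0.449, 0.252, 0.001], 0.71)]
```

Lever tab is 9.6 mm to the tighten side, and the bystanders haven't moved. Handing in.

```bash
python3 -c "
from bench import ticket
print(ticket.close_job())"
```

```text
the job is handed in; nothing more can be done
None
```

I flipped the ratchet lever to tighten, then ran the bolt down in three working swings between the posts until it seated. I handed the job in at about 36 s, and the hand-in gives no verdict.

- **Torque:** when the bolt pulled up, the reading was about 15.6 N at the grip, roughly 2.5 N m. I eased off and held about 2.0–2.1 N m for some 2.5 s. Forces were only read at the end of each call, so a brief higher peak on seating can't be ruled out.
- **Lever:** the last picture shows the tab 9.6 mm to the tighten side.
- **Bystanders:** the spare bolt, washer, screwdriver and scraper are all within about 5 mm of where they started, which is within the camera's error.
- **Spanner:** it is still on the bolt and the robot is clear. The handle moved back from -0.14 to about -0.04 rad as I withdrew, either by springing back or because my finger nudged it. That is the free-clicking direction, so it should not have loosened the bolt. I did not check the bolt's angle separately.

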